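# Press the tube caps home with the capping sled

## Task

Pull the cabinet drawer open by its handle, take out the orange capping sled by its black rib, and press home all six blue caps in the rack on the sprung tray: set the sled down on the cap at one end of the row and sweep it along to the other end in one pass, keeping a firm, steady downward push of about 15 N (never as much as 30 N) and not lifting it on the way. The tray tips about its hinge as you press, so follow it by feel. Then lay the sled flat back in the drawer and leave that open; only the sled may touch the rack, and leave everything else where it stands.

Things in the scene. Friction and masses are not known exactly. Their poses are not given: they have to be found in the camera images.
- sled: Capping sled, 84 mm long (x), 50 wide (y), 0.25 kg; origin: centre of its underside, z up. Slick orange sole, flat for 20 mm either side of the origin along x, then sweeping up at 18 degrees at both noses; its top at 18 mm. Across it a black grip rib 24 mm thick (x), 60 long (y), top at 54 mm: grip it with the fingers closing along x. Starts in the shut drawer, x about square to the slide.
- cab_drawer0 (a joint): Blue-fronted drawer of the white cabinet (260 deep x 240 wide x 100 mm high); 0 shut, grows as it is pulled out towards the robot, 0.18 m fully out. Inside it is 215 mm deep (along its slide) and 198 mm wide; sides 56 mm and front 66 mm above its floor.
- cab_drawer0_handle (a point): Middle of the drawer's steel bar handle, 11 mm thick and 120 mm long (along y), 35 mm out from the drawer front, 38 mm below the cabinet's top. The drawer slides out along this point's -x. Moves with the drawer.
- drawer_floor (a point): Centre of the drawer's inner floor; x along the slide (towards the cabinet's back), y across, z up. Moves with the drawer. The inner face of the front is 107 mm from it, in -x.
- tray: Aluminium tray hinged at one end on a dark stand and sprung: level when left alone, gives way when pressed (little near the hinge, up to 30 mm at the free end). Origin on the hinge axis, 45 mm above the table; x to the free end, y along the hinge, z up. Carries a white rack, 196 x 56 mm, top 68 mm above the hinge, with caps in a row along x, 65, 95, 125, 155, 185 and 215 mm from the hinge.
- row_mid (a point): On the tray, over the middle of the row of caps, at the height of the cap tops when they are home (76 mm above the hinge axis, 8 mm above the rack); axes as the tray's.
- row_hinge_end (a point): As row_mid, over the cap nearest the hinge (cap0), 75 mm from row_mid.
- row_free_end (a point): As row_mid, over the cap nearest the free end (cap5), 75 mm from row_mid.
- cap0 (a joint): Blue push cap 0 of 6, counted from the hinge end, 22 mm across, one every 30 mm; 0 is standing 5 mm proud (top 13 mm above the rack), 0.005 m is home. It needs a push of about 6 N and stays where it is pushed.
- cap1 (a joint): Blue push cap 1 of 6, counted from the hinge end, 22 mm across, one every 30 mm; 0 is standing 5 mm proud (top 13 mm above the rack), 0.005 m is home. It needs a push of about 6 N and stays where it is pushed.
- cap2 (a joint): Blue push cap 2 of 6, counted from the hinge end, 22 mm across, one every 30 mm; 0 is standing 5 mm proud (top 13 mm above the rack), 0.005 m is home. It needs a push of about 6 N and stays where it is pushed.
- cap3 (a joint): Blue push cap 3 of 6, counted from the hinge end, 22 mm across, one every 30 mm; 0 is standing 5 mm proud (top 13 mm above the rack), 0.005 m is home. It needs a push of about 6 N and stays where it is pushed.
- cap4 (a joint): Blue push cap 4 of 6, counted from the hinge end, 22 mm across, one every 30 mm; 0 is standing 5 mm proud (top 13 mm above the rack), 0.005 m is home. It needs a push of about 6 N and stays where it is pushed.
- cap5 (a joint): Blue push cap 5 of 6, counted from the hinge end, 22 mm across, one every 30 mm; 0 is standing 5 mm proud (top 13 mm above the rack), 0.005 m is home. It needs a push of about 6 N and stays where it is pushed.
- bottle: Bystander: an amber reagent bottle, 64 mm across, 150 mm tall. Origin at the centre of its underside. Leave alone.
- jar: Bystander: a white jar, 60 mm across, 85 mm tall. Origin at the centre of its underside. Leave alone.
- dishes: Bystander: a stack of two culture dishes, 90 mm across, 27 mm tall. Origin at the centre of its underside. Leave alone.
- slidebox: Bystander: a yellow slide box, 90 x 80 x 34 mm. Origin at the centre of its underside. Leave alone.
- beaker: Bystander: a glass beaker, 72 mm across, 85 mm tall. Origin at the centre of its underside. Leave alone.

How it is judged:
On the way, in this order (a step that is already met when the one before it is completed fails the run):
1. the drawer has been pulled open by more than 100 mm (value of joint cab_drawer0 above 0.1 m), for 0.1 s.
2. the sled is held in the fingers, lifted more than 80 mm off the drawer floor (z of sled in the frame of drawer_floor above 0.08 m and contact force between the fingers and sled above 1 N), for 0.1 s.
3. the sled, held in the fingers, presses with more than 9 N on the caps at one end of the row while the four middle caps are not all home ((x of sled in the frame of row_mid below -0.045 m or x of sled in the frame of row_mid above 0.045 m) and contact force between the fingers and sled above 1 N and contact force between sled and tray above 9 N and not (value of joint each of cap1, cap2, cap3, cap4 above 0.004 m)), for 0.1 s.
4. on the way along the row the held sled still presses with more than 9 N as it passes the middle (within 30 mm of row_mid) (x of sled in the frame of row_mid between -0.03 and 0.03 m and contact force between the fingers and sled above 1 N and contact force between sled and tray above 9 N), for 0.15 s.
5. all six caps are home (pushed in more than 4 of 5 mm), with the held sled still pressing at an end of the row with more than 9 N ((x of sled in the frame of row_mid below -0.045 m or x of sled in the frame of row_mid above 0.045 m) and contact force between the fingers and sled above 1 N and contact force between sled and tray above 9 N and value of joint each of cap0, cap1, cap2, cap3, cap4, cap5 above 0.004 m), for 0.1 s.
At the end, for the whole second after the job is handed in: All six caps are pushed in more than 4 of their 5 mm; the sled lies flat (within 0.1 rad) and at rest on the drawer's floor (its origin within 6 mm of the floor's height and well inside the drawer's walls); the drawer is still open by more than 80 mm (value of joint each of cap0, cap1, cap2, cap3, cap4, cap5 above 0.004 m and z of sled in the frame of drawer_floor between -0.006 and 0.006 m and x of sled in the frame of drawer_floor between -0.09 and 0.09 m and y of sled in the frame of drawer_floor between -0.085 and 0.085 m and angle between sled's own z axis and vertical below 0.1 rad and linear speed of sled below 0.02 m/s and value of joint cab_drawer0 above 0.08 m); the robot touches nothing.
It fails at once if the sled presses on the rack with more than 30 N (contact force between sled and tray above 30 N).
It fails at once if the sled is lifted off over the middle of the row (origin within 45 mm of row_mid along the row and 35 mm across it, and between 15 and 60 mm above the level of home cap tops) (x of sled in the frame of row_mid between -0.045 and 0.045 m and y of sled in the frame of row_mid between -0.035 and 0.035 m and z of sled in the frame of row_mid between 0.015 and 0.06 m).
It fails at once if the fingers press on the rack, tray or caps themselves (more than 2 N) (contact force between the fingers and tray above 2 N).
It fails at once if a bystander is shifted more than 30 mm or tipped (distance of any of bottle, jar, dishes, slidebox, beaker from where it was at the start of the episode above 0.03 m or angle between any of bottle, jar, dishes, slidebox, beaker's own z axis and vertical above 0.3 rad).
It also fails if it takes over 70 s, if anything falls off the work surface, if the arm or the gripper's body presses on something with over 40 N, if the wrist force passes 120 N, or if a joint passes its speed limit or range.

## Robot

A 7-joint arm with a two-finger parallel gripper is mounted at the origin on the work surface. World frame = base frame: x ahead of the robot, y to its left, z up, the work surface at z = 0. Lengths are in m, angles in rad, forces in N, time in s.
With the tool pointing down it reaches from about 0.425 to 0.875 m from the base axis. Payload 4.7 kg.
Tool frame: the origin (TCP) lies between the finger pads; the fingertips stand 11 mm ahead of it and the grasp point (between the pads) lies 8 mm behind it; z points along the fingers, y is the line along which they close (so a half turn about z gives the same grasp; the last joint's range is limited). The gripper opens to 87 mm and grips with 3 to 60 N. Pads are 19 mm wide; open, the fingers measure 117 mm over their backs; the gripper's body (75 mm by 190 mm) begins 51 mm behind the grasp point.
Start: joints at [0.014, 0.321, -0.07, 1.45, 0.023, 1.371, -0.057], TCP at [0.65, -0, 0.208] pointing down, gripper open.
Joint ranges: [-2.86, 2.86], [-0.3, 2.09], [-1.38, 1.24], [0.06, 2.45], [-1.56, 4.7], [0.09, 2.05], [-2.69, 2.69]. Speed limits (rad/s): [2.57, 2.57, 3.14, 3.14, 3.14, 3.14, 3.14].

## Interface

Orientations are given as a rotation vector (axis times angle).
In Python, from bench import ctrl gives the robot as it stands. The module is installed in compiled form; this text tells all that it offers.
- The arm moves only by the shell command python3 -m inch 'ROWS' [FORCE]. ROWS is JSON, a list of rows, each an object with "slide": the shift along the tool's x, y, z scaled (see below), a list of three; "angular": the turn, a rotation vector about the tool's x, y, z scaled (see below), a list of three; "claw": the opening, from -1 (shut) to 1 (fully open). In form: [{"slide": [tx, ty, tz], "angular": [rx, ry, rz], "claw": claw}, ...]. A call has 1 to 10 rows; each row is the pose to reach, as a shift and turn from the pose commanded when the call began, along the tool's axes at that moment; what a row does not reach only later rows make up. The controller multiplies each number of a shift by 0.25 m and each number of a turn by 30 degrees. A row lasts 1/10 s, in which the tool goes at most 50 mm and 8.59 degrees, less where a joint would pass 70% of its speed; a pose out of reach is approached as far as the arm can. A call with a number of a shift or a turn outside -1 to 1 is refused whole. A call with a gripper value outside its range is refused whole. The fingers move at their own pace and stop on an object; FORCE is the grip in N (left out, the last holds). Time passes only in rows, so rows that repeat a pose let the fingers close. It gives the time, the measured TCP pose, the force, the opening and the grip force at its end, in the units of the state.
- ctrl.get_state(): the state, without advancing time (a new reading comes with each control period).
- ctrl.get_image(name): name is "scene" or "side" or "wrist"; returns a dict with "color" (420x560x3 uint8, red, green, blue), "depth" (420x560 float32, m along the optical axis (not along the pixel's ray), 0 where there is no reading), "camera_matrix" (3x3 intrinsics, pixels), "extrinsics" (4x4, takes a point from camera to world coordinates); the wrist camera has in their place "tool_from_camera" (4x4, takes a point from camera to tool coordinates, whose origin is the TCP and whose axes are the flange's). Camera axes: x right, y up, looking along -z (the intrinsics and any distortion apply to the point x, -y, -z); pixel columns grow to the right and rows downward; lengths in m; the calibration is good to about 2 mm. A picture is of the moment at which its call begins: read the wrist's pose just before it.
- ctrl.close_job(): hands the job in; it is judged then, once.
Trained networks look in the newest picture that a camera, given by its name, has taken for a name from the list of things; names that differ only in an ending like _2 or _b are one class to them, and where a whole thing is asked for, a point or a joint stands for the part that bears it (a point fixed in the world has none). Each returns a list of dicts, best first, with "confidence" (0 to 1); they miss things now and then, are a little off and sometimes report something else, mostly with a low value. They report only what shows in the picture. A call takes as long as a camera call.
- ctrl.find_in(query, camera): "bbox" ([centre column, centre row, width, height] in pixels, round what is visible of it).
- ctrl.outline_of(query, camera): "mask" (420x560 bool, what is visible of it) and "bbox" ([centre column, centre row, width, height] in pixels, round what is visible of it).
The state is a dict: "time": time; "joint_positions": joint angles; "qd": joint speeds; "joint_torque": joint torques, N m; "position": TCP position; "tool_rot": TCP orientation; "ft_force": force on the tool from outside, world axes, zero at the start; "torque": the same for the moment, N m; "grip_width": opening from 0.0 (shut) to 1.0 (fully open); "grip_force": force on a finger pad.
Only numpy, scipy, OpenCV 4.12 (cv2) and the standard library are available. Lean on these libraries where they do the work, as an engineer would, in place of code of your own. Each camera call takes 0.05 s, during which the arm holds its last target. There are 200 camera calls.

## Working session

There is one attempt and no reset: what is moved stays moved. The work goes in short steps, Python scripts to look and compute and a shell command to move; the robot and the scene stay as the last step left them, time stands still between calls to the robot, and variables do not carry over. Pictures are saved under pics/ and viewed, at most 10 in all, crops included, and the job is handed in when it is done.

```bash
mkdir -p pics; cat > h.py <<'E'
import numpy as np, cv2
from bench import ctrl
from scipy.spatial.transform import Rotation as R
def cloud(im,T=None):
    d=im["depth"];K=im["camera_matrix"];h,w=d.shape
    u,v=np.meshgrid(np.arange(w),np.arange(h))
    P=np.stack([(u-K[0,2])/K[0,0]*d,-(v-K[1,2])/K[1,1]*d,-d],-1)
    T=im["extrinsics"] if T is None else T
    W=P@T[:3,:3].T+T[:3,3]; W[d==0]=np.nan
    return W
def wristT(im):
    s=ctrl.get_state();T=np.eye(4);T[:3,:3]=R.from_rotvec(s["tool_rot"]).as_matrix();T[:3,3]=s["position"]
    return T@im["tool_from_camera"]
def save(im,n): cv2.imwrite(f"pics/{n}.png",im["color"][:,:,::-1])
E
python3 - <<'E'
from h import *
np.set_printoptions(precision=3,suppress=True)
print(ctrl.get_state())
ims={}
for c in("scene","side"):
    im=ctrl.get_image(c);ims[c]=im;W=cloud(im);np.save(c+".npy",W)
    for q in("sled","cab_drawer0","cab_drawer0_handle","tray","cap0","row_mid","bottle","jar","dishes","slidebox","beaker"):
        for r in ctrl.outline_of(q,c)[:2]:
            p=W[r["mask"]];p=p[~np.isnan(p[:,0])]
            if len(p):print(c,q,round(r["confidence"],2),np.round(r["bbox"]),np.median(p,0),np.percentile(p,3,0),np.percentile(p,97,0))
cv2.imwrite("pics/a.png",np.vstack([cv2.resize(ims[c]["color"][:,:,::-1],(400,300)) for c in ims]))
save(ims["scene"],"scene0")
E
```

```text
{'time': 0.0, 'joint_positions': array([ 0.014,  0.322, -0.07 ,  1.452,  0.023,  1.371, -0.057]), 'qd': array([ 0.   , -0.   ,  0.002, -0.001, -0.001,  0.001,  0.001]), 'joint_torque': array([ -0.   , -49.128,  -0.404, -31.253,  -0.064,   0.044,   0.   ]), 'position': array([ 0.649, -0.   ,  0.207]), 'tool_rot': array([-2.221, -2.221,  0.002]), 'ft_force': array([-0.386, -0.215,  0.289]), 'torque': array([ 0.013,  0.045, -0.002]), 'grip_force': 0.0, 'grip_width': 1.0015823978740483}
scene cab_drawer0 0.91 [351. 215.  93.  17.] [0.63  0.206 0.087] [0.559 0.107 0.001] [0.645 0.317 0.092]
scene cab_drawer0_handle 0.89 [350. 218.  86.  19.] [0.628 0.211 0.086] [ 0.55   0.11  -0.002] [0.652 0.319 0.1  ]
scene cab_drawer0_handle 0.17 [391. 172.  33.  30.] [0.425 0.364 0.027] [0.379 0.326 0.006] [0.459 0.405 0.031]
scene tray 0.84 [200. 196. 102.  43.] [ 0.541 -0.177  0.081] [ 0.486 -0.311  0.043] [ 0.578 -0.07   0.127]
scene tray 0.35 [392. 173.  29.  27.] [0.425 0.364 0.027] [0.381 0.325 0.007] [0.459 0.404 0.031]
scene cap0 0.64 [226. 187.   6.   8.] [ 0.55  -0.107  0.125] [ 0.526 -0.117
[... 1749 characters left out ...]
7.  31.] [ 0.699 -0.042  0.054] [ 0.684 -0.073  0.005] [ 0.732 -0.027  0.087]
side dishes 0.7 [238. 336.  36.  36.] [0.407 0.373 0.025] [0.371 0.327 0.   ] [0.454 0.411 0.029]
side dishes 0.55 [339. 197.   9.   8.] [ 0.546 -0.104  0.122] [ 0.537 -0.115  0.111] [ 0.554 -0.096  0.128]
side slidebox 0.82 [160. 318.  51.  47.] [0.568 0.48  0.032] [0.528 0.432 0.005] [0.617 0.52  0.036]
side slidebox 0.73 [238. 337.  37.  37.] [0.407 0.374 0.025] [0.371 0.33  0.001] [0.453 0.411 0.029]
side beaker 0.97 [358. 167.  24.  29.] [ 0.665 -0.324  0.06 ] [ 0.637 -0.373  0.009] [ 0.703 -0.306  0.084]
side beaker 0.2 [311. 175.  18.  44.] [ 0.713 -0.168  0.07 ] [ 0.696 -0.195  0.006] [ 0.74  -0.152  0.141]
```

View pics/a.png

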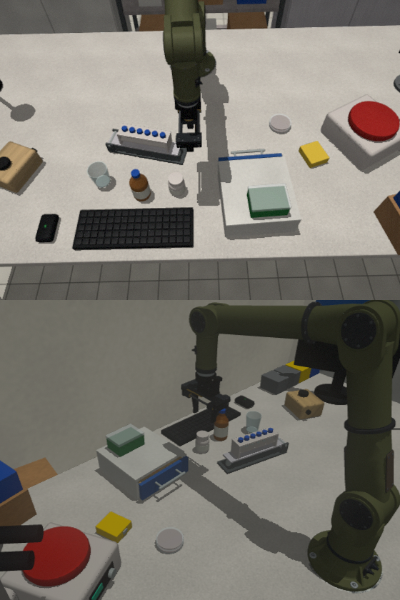

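The scene shows the cabinet at right of the arm (scene ≈(360,270) in full-size pixels) and the tray with six blue caps at ≈(200,190); bystanders are behind the tray. I now need the yaw angles and the hinge end.

```bash
python3 - <<'E'
from h import *
np.set_printoptions(precision=4,suppress=True)
a=[]
for c in("scene","side"):
    im=ctrl.get_image(c);W=cloud(im);C=im["color"].astype(int)
    h=cv2.cvtColor(im["color"],cv2.COLOR_RGB2HSV)
    blue=(h[...,0]>100)&(h[...,0]<130)&(h[...,1]>120)&(h[...,2]>60)
    # caps
    m=blue&(W[...,2]>.115)&(W[...,2]<.14)&(W[...,0]<.62)&(W[...,1]<0)
    n,l,st,ce=cv2.connectedComponentsWithStats(m.astype(np.uint8))
    for i in range(1,n):
        if st[i,4]>5: p=W[l==i]; print(c,"cap",st[i,4],(p.min(0)+p.max(0))/2,p.max(0)-p.min(0),p[:,2].max())
    # rack top
    m=(np.abs(W[...,2]-.113)<.004)&(W[...,0]<.62)&(W[...,1]<-.03)&(W[...,1]>-.33)
    p=W[m][:,:2].astype(np.float32);print(c,"rack",len(p),cv2.minAreaRect(p))
    m=(W[...,2]<.07)&(W[...,2]>.02)&(W[...,0]<.62)&(W[...,1]<-.03)&(W[...,1]>-.36)&(W[...,0]>.42)
    p=W[m];print("low",p.min(0),p.max(0))
    m=(np.abs(W[...,2]-.1)<.006)&(W[...,0]>.58)&(W[...,1]>.05)&(W[...,1]<.4)
    p=W[m][:,:2].astype(np.float32);print(c,"cabtop",len(p),cv2.minAreaRect(p),np.median(W[m][:,2]))
    m=(W[...,2]>.05)&(W[...,2]<.075)&(W[...,0]>.5)&(W[...,0]<.63)&(W[...,1]>.05)&(W[...,1]<.4)
    p=W[m];print(c,"front/handle",len(p)); q=p[p[:,0]<.615]
    if len(q)>3:print(np.polyfit(q[:,1],q[:,0],1),q.min(0),q.max(0),q.mean(0))
    v,u=(190,200) if c=="scene" else (204,354)
    a.append(cv2.resize(im["color"][v-40:v+40,u-65:u+65,::-1],(780,480))[::1]);
    v,u=(225,350) if c=="scene" else (248,229)
    a.append(cv2.resize(im["color"][v-40:v+40,u-65:u+65,::-1],(780,480)))
A=np.vstack([np.hstack(a[:2]),np.hstack(a[2:])]);cv2.imwrite("pics/b.png",cv2.resize(A,(800,500),interpolation=cv2.INTER_AREA))
E
```

```text
scene cap 44 [ 0.5143 -0.2529  0.1227] [0.0187 0.0173 0.0137] 0.12953311447873928
scene cap 47 [ 0.5215 -0.2252  0.1222] [0.0206 0.0181 0.014 ] 0.12923326517436895
scene cap 46 [ 0.5283 -0.1956  0.1228] [0.0205 0.0168 0.0135] 0.12958687743020647
scene cap 45 [ 0.5361 -0.1669  0.1222] [0.021  0.0197 0.014 ] 0.12922404423604228
scene cap 45 [ 0.5424 -0.137   0.1225] [0.0207 0.0183 0.014 ] 0.12947600707477647
scene cap 46 [ 0.5485 -0.1092  0.1239] [0.0249 0.017  0.0148] 0.13134440203829822
scene rack 871 ((0.5304396748542786, -0.18179285526275635), (0.1982721984386444, 0.06142844259738922), 76.60546112060547)
low [ 0.4521 -0.3408  0.0208] [ 0.5914 -0.0482  0.0693]
scene cabtop 6536 ((0.7722750902175903, 0.2215850055217743), (0.24900506436824799, 0.24172446131706238), 3.2828023433685303) 0.10090480393945273
scene front/handle 214
[-0.0625  0.6064] [0.5807 0.1455 0.0558] [0.6121 0.2755 0.0729] [0.5932 0.2107 0.0662]
side cap 24 [ 0.508  -0.2515  0.1218] [0.0153 0.0216 0.0113] 0.12748122858880206
side cap 25 [ 0.5165 -0.2222  0.1221] [0.0165 0.0181 0.0121] 0.12818505504470168
side cap 27 [ 0.5233 -0.1938  0.1217] [0.0181 0.0194 0.0119] 0.1276344050110252
side cap 29 [ 0.5327 -0.1625  0.1209] [0.0208 0.0194 0.0116] 0.12675378784097857
side cap 28 [ 0.5394 -0.1367  0.1228] [0.0212 0.0228 0.0099] 0.12770182314768763
side cap 30 [ 0.5442 -0.1041  0.1217] [0.0183 0.0171 0.0118] 0.12758248935509253
side rack 522 ((0.5287961363792419, -0.17893773317337036), (0.20131081342697144, 0.06219509616494179), 75.81608581542969)
low [ 0.4537 -0.3323  0.0202] [ 0.591  -0.0422  0.0699]
side cabtop 4072 ((1.068716287612915, 0.2191368043422699), (0.8536222577095032, 0.346780925989151), 0.9382343888282776) 0.09872657018236924
side front/handle 622
[-0.0368  0.5987] [0.5788 0.1462 0.0556] [0.6149 0.2771 0.0705] [0.5908 0.2157 0.064 ]
```

View pics/b.png

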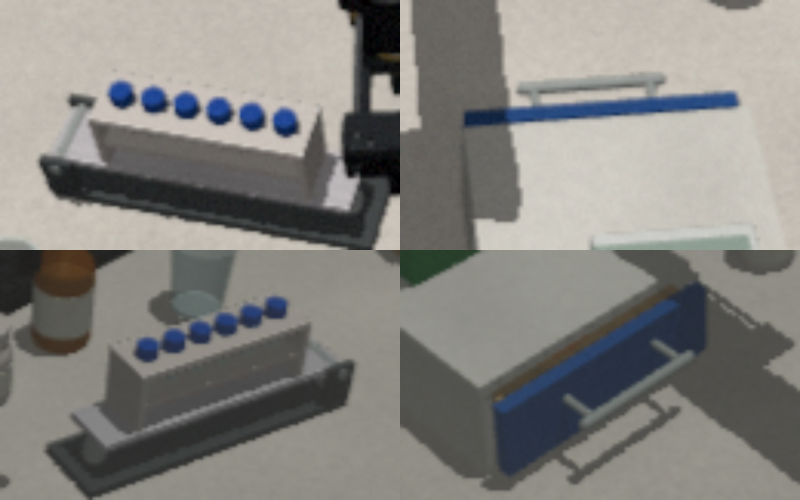

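Scene crop: the rod/hinge end is at the left (y≈-0.32), and the free end is at y≈-0.06. The handle is around (0.59, 0.21) with yaw of about 3°. I'll move above the handle and check it with the wrist camera.

```bash
cat >> h.py <<'E'
def plan(p,yaw):
    """row numbers to bring TCP to p, tool y axis at world yaw (deg, mod 180), tool down"""
    s=ctrl.get_state();M=R.from_rotvec(s["tool_rot"])
    y=np.array([np.cos(np.radians(yaw)),np.sin(np.radians(yaw)),0])
    if y@M.as_matrix()[:,1]<0:y=-y
    z=np.array([0,0,-1.]);G=R.from_matrix(np.stack([np.cross(y,z),y,z],1))
    d=M.inv().apply(np.array(p)-s["position"])/.25; r=np.degrees((M.inv()*G).as_rotvec())/30
    print("t",round(s["time"],2),"pos",s["position"].round(4),"F",s["ft_force"].round(2),"w",round(s["grip_width"]*87,1),"gf",round(s["grip_force"],1))
    print("slide",d.round(3),"ang",r.round(3))
E
python3 -m inch '[{"slide":[0.2,-0.06,0],"angular":[0,0,-0.05],"claw":-0.42},{"slide":[0.4,-0.12,0.05],"angular":[0,0,-0.11],"claw":-0.42},{"slide":[0.6,-0.18,0.1],"angular":[0,0,-0.11],"claw":-0.42},{"slide":[0.78,-0.23,0.15],"angular":[0,0,-0.11],"claw":-0.42},{"slide":[0.846,-0.236,0.19],"angular":[0,0,-0.11],"claw":-0.42},{"slide":[0.846,-0.236,0.19],"angular":[0,0,-0.11],"claw":-0.42},{"slide":[0.846,-0.236,0.19],"angular":[0,0,-0.11],"claw":-0.42},{"slide":[0.846,-0.236,0.19],"angular":[0,0,-0.11],"claw":-0.42}]' 30
python3 - <<'E'
from h import *
im=ctrl.get_image("wrist");W=cloud(im,wristT(im));save(im,"w1")
r=ctrl.outline_of("cab_drawer0_handle","wrist")
for k in r[:2]: print(k["confidence"],k["bbox"])
m=(W[...,2]>.055)&(W[...,2]<.075)&(W[...,0]<.613)&(W[...,0]>.55)&(W[...,1]>.13)&(W[...,1]<.29)
p=W[m];print(len(p),cv2.minAreaRect(p[:,:2].astype(np.float32)),np.polyfit(p[:,1],p[:,0],1),p[:,2].max(),p.min(0),p.max(0))
m=(np.abs(W[...,2]-.1)<.004)&(W[...,0]>.62)
p=W[m];print(len(p),p.min(0) if len(p) else 0)
plan([.59,.2115,.056],3.3)
E
```

```text
time: 2.1
position: [0.5922, 0.2093, 0.161]
tool_rot: [2.159, 2.28, 0.0]
ft_force: [-0.0, -0.5, -0.2]
grip_width: 0.357
grip_force: 0.0
0.66 [312.4, 169.3, 85.5, 196.1]
1717 ((0.6005936861038208, 0.21158771216869354), (0.02966979332268238, 0.12784706056118011), 3.269584894180298) [-0.03404649  0.60062095] 0.06924000180802631 [0.58248876 0.14709831 0.06097454] [0.61298456 0.27497124 0.06924   ]
36685 [0.64476625 0.10461445 0.0960236 ]
t 2.2 pos [0.5922 0.2093 0.1611] F [-0.57 -0.01 -0.03] w 27.0 gf 0.0
slide [ 0.009 -0.009  0.421] ang [ 0.003  0.001 -0.006]
```

View pics/w1.png

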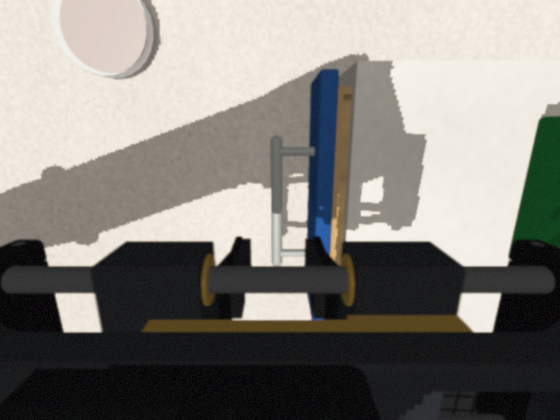

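Wrist view: the bar at column ≈277 lies centred between the fingers, with the blue front at ≈320. I'll lower onto it, grip, then pull 0.17 m.

```bash

python3 -m inch '[{"slide":[0.009,-0.009,0.1],"angular":[0,0,0],"claw":-0.48},{"slide":[0.009,-0.009,0.25],"angular":[0,0,0],"claw":-0.48},{"slide":[0.009,-0.009,0.35],"angular":[0,0,0],"claw":-0.48},{"slide":[0.009,-0.009,0.421],"angular":[0,0,0],"claw":-0.48},{"slide":[0.009,-0.009,0.421],"angular":[0,0,0],"claw":-0.48},{"slide":[0.009,-0.009,0.421],"angular":[0,0,0],"claw":-1},{"slide":[0.009,-0.009,0.421],"angular":[0,0,0],"claw":-1},{"slide":[0.009,-0.009,0.421],"angular":[0,0,0],"claw":-1},{"slide":[0.009,-0.009,0.421],"angular":[0,0,0],"claw":-1}]' 30
```

```text
time: 3.1
position: [0.5894, 0.2138, 0.0564]
tool_rot: [2.156, 2.284, 0.003]
ft_force: [-0.4, 0.2, 0.0]
grip_width: 0.026
grip_force: 0.0
```

```bash

python3 - <<'E'
from h import *
im=ctrl.get_image("side");im2=ctrl.get_image("wrist");W=cloud(im)
m=(W[...,2]>.05)&(W[...,2]<.072)&(W[...,0]<.6)&(W[...,0]>.54)&(W[...,1]>.13)&(W[...,1]<.29)
print(W[m].min(0),W[m].max(0))
a=cv2.resize(im["color"][190:310,150:310],(400,300));cv2.imwrite("pics/c.png",np.vstack([a,cv2.resize(im2["color"],(400,300))])[:,:,::-1])
plan([.59,.2115,.056],3.3)
E
```

```text
[0.58047635 0.17881649 0.05587352] [0.59993225 0.27620167 0.07196525]
t 3.2 pos [0.589  0.2137 0.0559] F [1.04 0.   0.23] w 0.9 gf 0.0
slide [-0.009  0.004 -0.   ] ang [ 0.002 -0.     0.   ]
```

View pics/c.png

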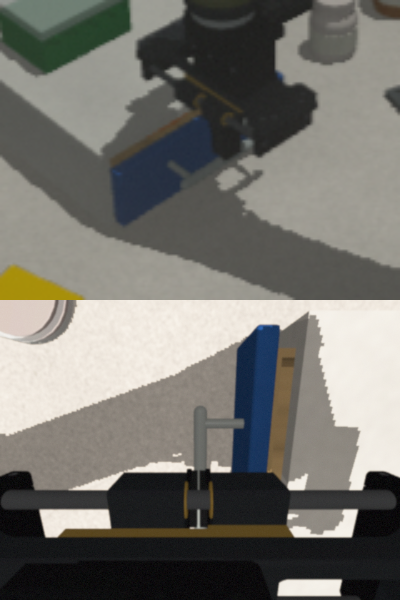

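```bash

python3 - <<'E'
from h import *
im=ctrl.get_image("wrist");W=cloud(im,wristT(im))
cv2.imwrite("pics/d.png",cv2.resize(im["color"][130:350,180:380],None,fx=2.7,fy=2.7)[:,:,::-1])
np.set_printoptions(precision=3,suppress=True)
for r in (160,180,200,220,240,260,270,280,300,310): print(r,[tuple(W[r,c].round(3)) for c in range(264,300,6)])
plan([.59,.2115,.056],3.3)
E
```

```text
160 [(np.float64(0.576), np.float64(0.262), np.float64(0.001)), (np.float64(0.581), np.float64(0.262), np.float64(-0.001)), (np.float64(0.585), np.float64(0.269), np.float64(0.065)), (np.float64(0.589), np.float64(0.269), np.float64(0.066)), (np.float64(0.592), np.float64(0.269), np.float64(0.065)), (np.float64(0.6), np.float64(0.263), np.float64(-0.001))]
180 [(np.float64(0.577), np.float64(0.246), np.float64(-0.0)), (np.float64(0.581), np.float64(0.246), np.float64(-0.001)), (np.float64(0.586), np.float64(0.257), np.float64(0.065)), (np.float64(0.589), np.float64(0.258), np.float64(0.067)), (np.float64(0.593), np.float64(0.258), np.float64(0.065)), (np.float64(0.601), np.float64(0.247), np.float64(-0.001))]
200 [(np.float64(0.577), np.float64(0.229), np.float64(-0.0)), (np.float64(0.582), np.float64(0.229), np.float64(-0.0)), (np.float64(0.587), np.float64(0.246), np.float64(0.067)), (np.float64(0.59), np.float64(0.246), np.float64(0.066)), (np.float64(0.594), np.float64(0.246), np.float64(0.065)), (np.float64(0.602), np.float64(0.231), np.float64(0.001))]
220 [(np.float64(0.578), 
[... 1902 characters left out ...]
589), np.float64(0.214), np.float64(0.119)), (np.float64(0.591), np.float64(0.213), np.float64(0.119)), (np.float64(0.594), np.float64(0.214), np.float64(0.119)), (np.float64(0.592), np.float64(0.24), np.float64(0.161))]
310 [(np.float64(0.584), np.float64(0.219), np.float64(0.134)), (np.float64(0.586), np.float64(0.208), np.float64(0.119)), (np.float64(0.589), np.float64(0.209), np.float64(0.12)), (np.float64(0.592), np.float64(0.208), np.float64(0.119)), (np.float64(0.594), np.float64(0.209), np.float64(0.119)), (np.float64(0.594), np.float64(0.231), np.float64(0.151))]
t 3.25 pos [0.589 0.214 0.056] F [ 1.04  0.24 -0.89] w 0.3 gf 0.0
slide [-0.009  0.004 -0.001] ang [ 0.001 -0.     0.   ]
```

View pics/d.png

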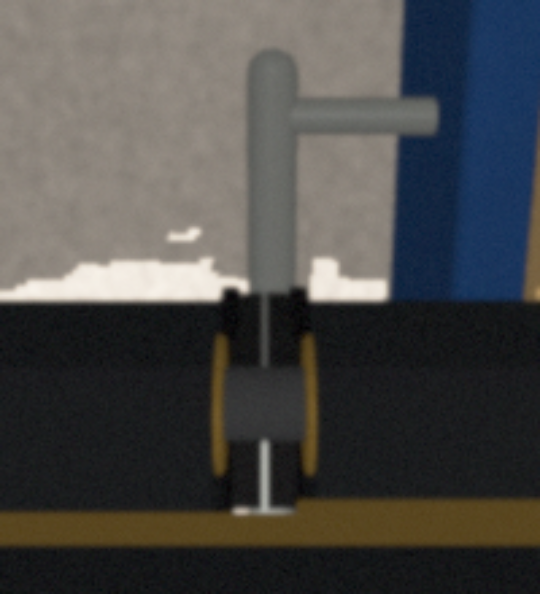

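The wrist crop shows the fingers closed with no bar between them: the bar passes under at crop (270,280). I'll check the fingertip height with the fixed cameras.

```bash

python3 -m inch '[{"slide":[0,0,-0.1],"angular":[0,0,0],"claw":-1},{"slide":[0,0,-0.25],"angular":[0,0,0],"claw":-1},{"slide":[0,0,-0.32],"angular":[0,0,0],"claw":-1},{"slide":[0,0,-0.32],"angular":[0,0,0],"claw":-1},{"slide":[0,0,-0.32],"angular":[0,0,0],"claw":-1}]'
python3 - <<'E'
from h import *
np.set_printoptions(precision=3,suppress=True)
for c in("side","scene"):
    im=ctrl.get_image(c);W=cloud(im)
    m=(W[...,2]>.085)&(W[...,2]<.2)&(W[...,0]<.64)&(W[...,0]>.55)&(W[...,1]>.16)&(W[...,1]<.27)
    p=W[m];d=im["color"][m].mean(1)
    for lo in np.arange(.1,.2,.01):
        q=p[(p[:,2]>=lo)&(p[:,2]<lo+.01)]
        if len(q):print(c,round(lo,2),len(q),q.min(0)[:2],q.max(0)[:2])
    print(p[:,2].min())
s=ctrl.get_state();print(s["position"])
E
```

```text
time: 3.75
position: [0.5885, 0.2135, 0.1351]
tool_rot: [2.156, 2.284, 0.0]
ft_force: [0.7, 0.6, -1.0]
grip_width: 0.005
grip_force: 0.0
side 0.14 8 [0.579 0.205] [0.593 0.224]
side 0.15 37 [0.577 0.203] [0.597 0.227]
side 0.16 35 [0.577 0.203] [0.596 0.227]
side 0.17 31 [0.575 0.203] [0.6   0.227]
side 0.18 34 [0.575 0.204] [0.599 0.227]
side 0.19 18 [0.572 0.206] [0.598 0.228]
0.08512734979918468
scene 0.17 2 [0.582 0.203] [0.582 0.203]
0.08505808825250227
[0.588 0.213 0.134]
```

```bash

python3 -m inch '[{"slide":[0,0,0],"angular":[0,0,0],"claw":-0.48},{"slide":[0,0,0],"angular":[0,0,0],"claw":-0.48},{"slide":[0,0,0],"angular":[0,0,0],"claw":-0.48},{"slide":[0,0,0],"angular":[0,0,0],"claw":-0.48},{"slide":[0,0,0],"angular":[0,0,0],"claw":-0.48},{"slide":[0,0,0],"angular":[0,0,0],"claw":-0.48}]'
python3 - <<'E'
from h import *
np.set_printoptions(precision=3,suppress=True)
im=ctrl.get_image("side");W=cloud(im)
m=(W[...,2]>.085)&(W[...,2]<.2)&(W[...,0]<.64)&(W[...,0]>.52)&(W[...,1]>.16)&(W[...,1]<.27)
p=W[m]
for lo in np.arange(.09,.2,.01):
        q=p[(p[:,2]>=lo)&(p[:,2]<lo+.01)]
        if len(q):print(round(lo,2),len(q),q.min(0)[:2],q.max(0)[:2])
v,u=np.where(m);v,u=int(v.mean()),int(u.mean());print(v,u)
b=cv2.resize(im["color"][v-50:v+50,u-60:u+60],(600,500));cv2.imwrite("pics/e.png",b[:,:,::-1])
E
```

```text
time: 4.45
position: [0.5887, 0.2136, 0.1352]
tool_rot: [2.156, 2.284, 0.0]
ft_force: [-0.3, 0.6, 0.5]
grip_width: 0.258
grip_force: 0.0
0.09 2 [0.618 0.22 ] [0.627 0.27 ]
0.14 12 [0.57  0.202] [0.606 0.225]
0.15 54 [0.566 0.201] [0.608 0.227]
0.16 50 [0.563 0.201] [0.608 0.23 ]
0.17 51 [0.565 0.203] [0.608 0.227]
0.18 34 [0.562 0.206] [0.61  0.228]
0.19 26 [0.56  0.205] [0.612 0.228]
226 235
```

View pics/e.png

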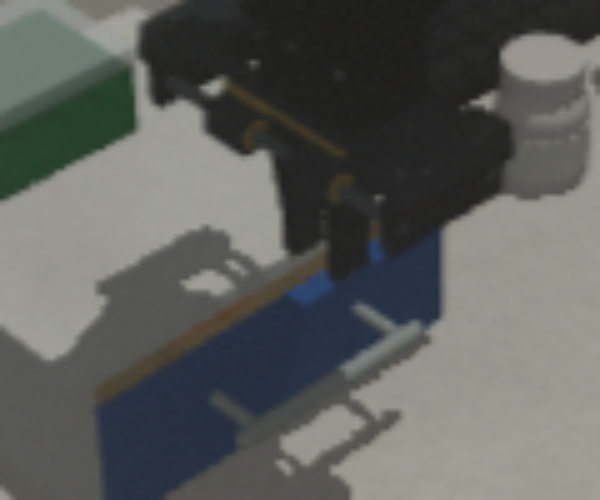

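The side view shows the fingertips (crop (305,250) and (345,275)) well above where the 11 mm figure puts them: tips are about 11 mm *behind* the reported TCP. I'll measure the body underside before going lower.

```bash

python3 - <<'E'
from h import *
np.set_printoptions(precision=3,suppress=True)
s=ctrl.get_state()
for c in("side","scene"):
    im=ctrl.get_image(c);W=cloud(im)
    m=(W[...,2]>.115)&(W[...,2]<.35)&(np.abs(W[...,0]-.589)<.13)&(np.abs(W[...,1]-.214)<.1)&(im["color"].mean(-1)<110)
    p=W[m]
    for lo in np.arange(.11,.3,.01):
        q=p[(p[:,2]>=lo)&(p[:,2]<lo+.01)]
        if len(q):print(c,round(lo,2),len(q),q.min(0)[:2],q.max(0)[:2])
    o=(np.abs(p[:,0]-.589)>.04); print("outer zmin",np.sort(p[o][:,2])[:8])
E
```

```text
side 0.14 7 [0.568 0.201] [0.603 0.224]
side 0.15 59 [0.566 0.202] [0.608 0.227]
side 0.16 50 [0.566 0.201] [0.609 0.226]
side 0.17 49 [0.565 0.204] [0.607 0.229]
side 0.18 35 [0.563 0.204] [0.613 0.227]
side 0.19 24 [0.559 0.204] [0.615 0.228]
side 0.2 7 [0.56  0.222] [0.612 0.23 ]
side 0.21 28 [0.502 0.175] [0.671 0.252]
side 0.22 175 [0.498 0.174] [0.67  0.257]
side 0.23 294 [0.496 0.176] [0.676 0.255]
side 0.24 228 [0.493 0.171] [0.68  0.258]
side 0.25 342 [0.491 0.172] [0.685 0.258]
side 0.26 554 [0.488 0.174] [0.683 0.257]
side 0.27 117 [0.536 0.189] [0.603 0.242]
side 0.28 131 [0.535 0.191] [0.605 0.242]
side 0.29 84 [0.535 0.191] [0.601 0.239]
outer zmin [0.217 0.217 0.218 0.218 0.218 0.218 0.218 0.219]
scene 0.21 1 [0.672 0.213] [0.672 0.213]
scene 0.22 93 [0.508 0.172] [0.678 0.255]
scene 0.23 173 [0.506 0.172] [0.679 0.254]
scene 0.24 366 [0.497 0.172] [0.683 0.254]
scene 0.25 153 [0.514 0.172] [0.686 0.254]
scene 0.26 611 [0.497 0.172] [0.686 0.254]
scene 0.27 76 [0.572 0.189] [0.608 0.24 ]
scene 0.28 72 [0.585 0.192] [0.606 0.239]
scene 0.29 47 [0.593 0.192] [0.607 0.235]
outer zmin [0.219 0.221 0.221 0.221 0.221 0.222 0.222 0.222]
```

The gripper sits a consistent 22–23 mm higher than the reported TCP: tips at .147 and body at .217, with the reported z at .135. I'll correct for it: reported z = grasp height − 0.031.

```bash

python3 -m inch '[{"slide":[0,0.006,0.1],"angular":[0,0,0],"claw":-0.48},{"slide":[0,0.006,0.25],"angular":[0,0,0],"claw":-0.48},{"slide":[0,0.006,0.34],"angular":[0,0,0],"claw":-0.48},{"slide":[0,0.006,0.404],"angular":[0,0,0],"claw":-0.48},{"slide":[0,0.006,0.404],"angular":[0,0,0],"claw":-0.48},{"slide":[0,0.006,0.404],"angular":[0,0,0],"claw":-1},{"slide":[0,0.006,0.404],"angular":[0,0,0],"claw":-1},{"slide":[0,0.006,0.404],"angular":[0,0,0],"claw":-1},{"slide":[0,0.006,0.404],"angular":[0,0,0],"claw":-1}]' 30
```

```text
time: 5.5
position: [0.5913, 0.2142, 0.036]
tool_rot: [2.156, 2.284, 0.004]
ft_force: [-0.5, -1.6, 3.4]
grip_width: 0.113
grip_force: 30.0
```

Gripped (30 N). Pull.

```bash

python3 -m inch '[{"slide":[0,-0.03,0],"angular":[0,0,0],"claw":-1},{"slide":[0,-0.1,0],"angular":[0,0,0],"claw":-1},{"slide":[0,-0.18,0],"angular":[0,0,0],"claw":-1},{"slide":[0,-0.26,0],"angular":[0,0,0],"claw":-1},{"slide":[0,-0.34,0],"angular":[0,0,0],"claw":-1},{"slide":[0,-0.42,0],"angular":[0,0,0],"claw":-1},{"slide":[0,-0.5,0],"angular":[0,0,0],"claw":-1},{"slide":[0,-0.58,0],"angular":[0,0,0],"claw":-1},{"slide":[0,-0.65,0],"angular":[0,0,0],"claw":-1},{"slide":[0,-0.66,0],"angular":[0,0,0],"claw":-1}]' 
python3 -m inch '[{"slide":[0,0,0],"angular":[0,0,0],"claw":-1},{"slide":[0,0,0],"angular":[0,0,0],"claw":-1},{"slide":[0,0,0],"angular":[0,0,0],"claw":-0.5},{"slide":[0,0,0],"angular":[0,0,0],"claw":-0.5},{"slide":[0,0,0],"angular":[0,0,0],"claw":-0.5},{"slide":[0,0,-0.15],"angular":[0,0,0],"claw":-0.5},{"slide":[0,0,-0.35],"angular":[0,0,0],"claw":0},{"slide":[0,0.1,-0.55],"angular":[0,0,0],"claw":1},{"slide":[0,0.3,-0.75],"angular":[0,0,0],"claw":1},{"slide":[0,0.4,-0.85],"angular":[0,0,0],"claw":1}]'
python3 - <<'E'
from h import *
np.set_printoptions(precision=4,suppress=True)
s=ctrl.get_state();print(s["position"])
for c in("scene","side","wrist"):
    im=ctrl.get_image(c);W=cloud(im,wristT(im) if c=="wrist" else None);save(im,"f_"+c)
    h=cv2.cvtColor(im["color"],cv2.COLOR_RGB2HSV)
    inr=(W[...,0]>.42)&(W[...,0]<.75)&(W[...,1]>.08)&(W[...,1]<.36)
    o=(h[...,0]>3)&(h[...,0]<17)&(h[...,1]>170)&(h[...,2]>80)&inr&(W[...,2]>.01)
    if o.sum()>10:
        p=W[o];q=p[p[:,2]>np.percentile(p[:,2],60)-.004];print(c,"orange",o.sum(),p.min(0),p.max(0),cv2.minAreaRect(p[:,:2].astype(np.float32)))
    for r in ctrl.outline_of("sled",c)[:1]:
        p=W[r["mask"]&inr];print(c,"sled",r["confidence"],r["bbox"],p.min(0) if len(p) else 0,p.max(0)if len(p) else 0)
    k=(im["color"].max(-1)<60)&inr&(W[...,2]<.09)&(W[...,2]>.045)
    if k.sum()>10: p=W[k];print(c,"dark",k.sum(),p.min(0),p.max(0),cv2.minAreaRect(p[:,:2].astype(np.float32)))
E
```

```text
time: 6.5
position: [0.4245, 0.2046, 0.0359]
tool_rot: [2.154, 2.285, 0.003]
ft_force: [1.9, 0.5, 5.8]
grip_width: 0.116
grip_force: 30.0
time: 7.5
position: [0.5177, 0.2094, 0.2403]
tool_rot: [2.156, 2.284, 0.001]
ft_force: [0.3, -0.3, 0.4]
grip_width: 0.528
grip_force: 0.0
[0.5177 0.2094 0.2403]
scene orange 369 [0.5441 0.1577 0.021 ] [0.5987 0.2402 0.0799] ((0.5719341039657593, 0.19884786009788513), (0.053936224430799484, 0.08321771770715714), 1.2026196718215942)
scene sled 0.97 [342.7, 207.0, 34.8, 24.6] [0.5158 0.1579 0.019 ] [0.6034 0.2408 0.0834]
scene dark 259 [0.4672 0.0873 0.0455] [0.6034 0.3075 0.0869] ((0.5379622578620911, 0.19920484721660614), (0.13162142038345337, 0.21655072271823883), 3.621950626373291)
side orange 302 [0.541  0.1441 0.0199] [0.5985 0.2442 0.0437] ((0.5697963833808899, 0.19415688514709473), (0.10010155290365219, 0.057611167430877686), 89.9251480102539)
side sled 0.71 [248.2, 259.8, 38.8, 29.9] [0.5344 0.1576 0.0176] [0.6231 0.2442 0.0793]
side dark 307 [0.4566 0.1877 0.0455] [0.5957 0.3216 0.0866] ((0.5090913772583008, 0.23176506161689758), (0.0799233689904213, 0.18372604250907898), 49.10797119140625)
wrist orange 1532 [0.5403 0.1575 0.0195] [0.5939 0.242  0.0755] ((0.5668845176696777, 0.19990497827529907), (0.08410170674324036, 0.05197129771113396), 86.86788940429688)
wrist sled 0.66 [320.8, 192.6, 52.0, 67.7] [0.5381 0.1555 0.0198] [0.6108 0.242  0.077 ]
wrist dark 990 [0.5384 0.1107 0.0467] [0.5953 0.2121 0.077 ] ((0.5657523274421692, 0.16153165698051453), (0.10037317126989365, 0.0568331740796566), 88.52002716064453)
```

View pics/f_wrist.png

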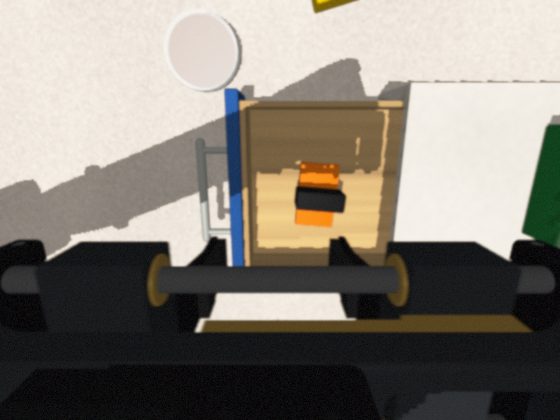

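Wrist picture: the drawer is open (blue front at column 232), with the orange sled at (318,195) and its black rib roughly along the slide at (320,198). Next, fit the rib.

```bash

python3 - <<'E'
from h import *
np.set_printoptions(precision=4,suppress=True)
for c in("wrist","scene","side"):
    im=ctrl.get_image(c);W=cloud(im,wristT(im) if c=="wrist" else None)
    roi=(W[...,0]>.52)&(W[...,0]<.615)&(W[...,1]>.15)&(W[...,1]<.25)
    k=roi&(W[...,2]>.0675)&(W[...,2]<.082)&(im["color"].max(-1)<90)
    p=W[k];print(c,len(p),cv2.minAreaRect(p[:,:2].astype(np.float32)),np.median(p,0),p.max(0)[2])
    q=p[:,:2]-p[:,:2].mean(0);w,V=np.linalg.eigh(q.T@q);print(" pca",np.degrees(np.arctan2(V[1,1],V[0,1])))
    h=cv2.cvtColor(im["color"],cv2.COLOR_RGB2HSV)
    o=roi&(h[...,0]>3)&(h[...,0]<17)&(h[...,1]>170)&(W[...,2]<.045)&(W[...,2]>.03)
    p=W[o];print(" deck",len(p),cv2.minAreaRect(p[:,:2].astype(np.float32)),np.median(p[:,2]))
    fl=(W[...,0]>.5)&(W[...,0]<.6)&(W[...,1]>.25)&(W[...,1]<.28)&(W[...,2]<.03);print(" floor",np.median(W[fl][:,2]))
im=ctrl.get_image("wrist");W=cloud(im,wristT(im))
for x0 in(.45,.47): pass
f=(W[...,2]>.075)&(W[...,2]<.1)&(W[...,0]<.52)&(W[...,0]>.42);p=W[f];print("front",cv2.minAreaRect(p[:,:2].astype(np.float32)),p[:,2].max())
f=(W[...,2]>.06)&(W[...,2]<.085)&(W[...,1]>.28)&(W[...,1]<.34)&(W[...,0]>.5)&(W[...,0]<.6);p=W[f];print("leftwall",np.polyfit(p[:,0],p[:,1],1),p.min(0),p.max(0))
f=(np.abs(W[...,2]-.1)<.005)&(W[...,0]>.6);print("cab front x",np.percentile(W[f][:,0],1))
E
```

```text
wrist 911 ((0.5689706802368164, 0.20063142478466034), (0.022262094542384148, 0.05807724967598915), 88.4868392944336) [0.5688 0.2019 0.0756] 0.0783596278478974
 pca 177.92657008460523
 deck 1484 ((0.5695018172264099, 0.1999628245830536), (0.08329153805971146, 0.05066276341676712), 88.27424621582031) 0.039688915514021816
 floor 0.021772835566672033
scene 157 ((0.5710011720657349, 0.1987946778535843), (0.022762833163142204, 0.05997365340590477), 87.23936462402344) [0.572  0.1983 0.076 ] 0.0815142759326768
 pca 179.17220836812373
 deck 326 ((0.5703995823860168, 0.1992366760969162), (0.054158274084329605, 0.08321518450975418), 0.3091979920864105) 0.040375258893496135
 floor 0.022894895964439055
side 168 ((0.5666956305503845, 0.20087584853172302), (0.02611575461924076, 0.06025123596191406), 88.32317352294922) [0.5646 0.203  0.0738] 0.08069714611229828
 pca 178.65576078275828
 deck 262 ((0.5684897899627686, 0.20074182748794556), (0.08713390678167343, 0.05228658765554428), 89.21418762207031) 0.03791220132250844
 floor 0.021053486272394062
front ((0.47187483310699463, 0.2173680067062378), (0.20134705305099487, 0.0650925412774086), 80.67255401611328) 0.09028464748904347
leftwall [0.0587 0.2773] [0.5004 0.3044 0.0627] [0.5998 0.3155 0.0802]
cab front x 0.6482085022978723
```

```bash

python3 -m inch '[{"slide":[-0.01,0.07,0],"angular":[0,0,-0.28],"claw":1},{"slide":[-0.03,0.14,0],"angular":[0,0,-0.56],"claw":1},{"slide":[-0.04,0.2,0],"angular":[0,0,-0.84],"claw":1},{"slide":[-0.04,0.2,0],"angular":[0,0,-1],"claw":1}]' >/dev/null
python3 -m inch '[{"slide":[0,0,0],"angular":[0,0,-0.28],"claw":1},{"slide":[0,0,0],"angular":[0,0,-0.56],"claw":1},{"slide":[0,0,0],"angular":[0,0,-0.84],"claw":1},{"slide":[0,0,0],"angular":[0,0,-1],"claw":1}]' >/dev/null
python3 -m inch '[{"slide":[0,0,0.1],"angular":[0,0,-0.28],"claw":1},{"slide":[0,0,0.2],"angular":[0,0,-0.56],"claw":1},{"slide":[0,0,0.3],"angular":[0,0,-0.83],"claw":1},{"slide":[0,0,0.3],"angular":[0,0,-0.83],"claw":1},{"slide":[0,0,0.3],"angular":[0,0,-0.83],"claw":1}]'
python3 - <<'E'
from h import *
print(ctrl.get_state()["joint_positions"].round(2))
plan([.569,.2005,.0335],88.3)
E
```

```text
time: 9.3
position: [0.5671, 0.2023, 0.1634]
tool_rot: [-0.054, -3.14, 0.0]
ft_force: [0.1, -0.0, 0.8]
grip_width: 1.001
grip_force: 0.0
[-0.12  0.26 -0.32  1.63  0.09  1.27  1.08]
t 9.3 pos [0.5671 0.2023 0.1634] F [ 0.13 -0.04  0.84] w 87.1 gf 0.0
slide [-0.008 -0.007  0.519] ang [-0.001 -0.002 -0.009]
```

```bash

python3 -m inch '[{"slide":[-0.008,-0.007,0.15],"angular":[0,0,0],"claw":1},{"slide":[-0.008,-0.007,0.3],"angular":[0,0,0],"claw":1},{"slide":[-0.008,-0.007,0.42],"angular":[0,0,0],"claw":1},{"slide":[-0.008,-0.007,0.5],"angular":[0,0,0],"claw":1},{"slide":[-0.008,-0.007,0.515],"angular":[0,0,0],"claw":1},{"slide":[-0.008,-0.007,0.515],"angular":[0,0,0],"claw":-1},{"slide":[-0.008,-0.007,0.515],"angular":[0,0,0],"claw":-1},{"slide":[-0.008,-0.007,0.515],"angular":[0,0,0],"claw":-1},{"slide":[-0.008,-0.007,0.515],"angular":[0,0,0],"claw":-1},{"slide":[-0.008,-0.007,0.515],"angular":[0,0,0],"claw":-1}]' 50
python3 -m inch '[{"slide":[0,0,0],"angular":[0,0,0],"claw":-1},{"slide":[0,0,0],"angular":[0,0,0],"claw":-1},{"slide":[0,0,0],"angular":[0,0,0],"claw":-1},{"slide":[0,0,0],"angular":[0,0,0],"claw":-1}]'
```

```text
time: 10.3
position: [0.57, 0.2007, 0.0354]
tool_rot: [0.05, 3.14, 0.0]
ft_force: [1.0, 0.6, -1.2]
grip_width: 0.631
grip_force: 0.0
time: 10.7
position: [0.5695, 0.2004, 0.0346]
tool_rot: [-0.049, -3.141, 0.001]
ft_force: [0.9, 0.3, -1.1]
grip_width: 0.273
grip_force: 50.0
```

```bash

python3 -m inch '[{"slide":[0,0,-0.08],"angular":[0,0,0],"claw":-1},{"slide":[0,0,-0.2],"angular":[0,0,0],"claw":-1},{"slide":[0,0,-0.35],"angular":[0,0,0],"claw":-1},{"slide":[0,0,-0.5],"angular":[0,0,0],"claw":-1},{"slide":[0,0,-0.65],"angular":[0,0,0],"claw":-1},{"slide":[0,0,-0.8],"angular":[0,0,0],"claw":-1},{"slide":[0,0,-0.88],"angular":[0,0,0],"claw":-1},{"slide":[0,0,-0.88],"angular":[0,0,0],"claw":-1},{"slide":[0,0,-0.88],"angular":[0,0,0],"claw":-1}]'
python3 - <<'E'
from h import *
np.set_printoptions(precision=4,suppress=True)
s=ctrl.get_state();print(s["position"],s["ft_force"])
for c in("side","scene"):
    im=ctrl.get_image(c);W=cloud(im);save(im,"g_"+c)
    h=cv2.cvtColor(im["color"],cv2.COLOR_RGB2HSV)
    o=(h[...,0]>3)&(h[...,0]<17)&(h[...,1]>170)&(h[...,2]>60)&(W[...,2]>.15)&(np.abs(W[...,0]-.57)<.06)
    p=W[o];print(c,len(p),p.min(0),p.max(0),p.mean(0))
    # min z as function of y -> nose symmetry / pitch
    for y0 in np.arange(.155,.245,.01):
        q=p[np.abs(p[:,1]-y0)<.005]
        if len(q): print(round(y0,3),q[:,2].min().round(4),q[:,2].max().round(4))
plan([.5112,-.2528,.25],76.3)
E
```

```text
time: 11.6
position: [0.5691, 0.2004, 0.2534]
tool_rot: [-0.049, -3.14, 0.001]
ft_force: [0.1, -0.9, -2.5]
grip_width: 0.267
grip_force: 50.0
[0.5691 0.2004 0.2534] [ 0.0692 -0.9417 -2.4785]
side 83 [0.5412 0.1601 0.2411] [0.587  0.2419 0.2602] [0.5512 0.1907 0.2544]
0.165 0.2465 0.2592
0.175 0.245 0.2588
0.185 0.2452 0.2566
0.195 0.2411 0.2482
0.205 0.2472 0.2518
0.215 0.2433 0.2602
0.225 0.2554 0.2602
0.235 0.2542 0.2587
scene 417 [0.5455 0.1582 0.2416] [0.5966 0.2397 0.2881] [0.5783 0.1963 0.2564]
0.155 0.2488 0.2612
0.165 0.2464 0.2614
0.175 0.242 0.264
0.185 0.2423 0.2614
0.195 0.2432 0.2526
0.205 0.2416 0.2543
0.215 0.2435 0.2767
0.225 0.2446 0.2881
0.235 0.2478 0.2613
t 11.7 pos [0.5684 0.2    0.252 ] F [-0.24  0.56 -1.74] w 23.5 gf 50.0
slide [ 0.172 -1.818  0.012] ang [-0.004 -0.007  0.397]
```

Sled held, weight about 2.4 N, level. Carry it over to the hinge end (high).

```bash

python3 -m inch '[{"slide":[0.01,-0.1,0],"angular":[0,0,0],"claw":-1},{"slide":[0.03,-0.26,0],"angular":[0,0,0],"claw":-1},{"slide":[0.05,-0.42,0],"angular":[0,0,0],"claw":-1},{"slide":[0.06,-0.58,0],"angular":[0,0,0.1],"claw":-1},{"slide":[0.08,-0.74,0],"angular":[0,0,0.2],"claw":-1},{"slide":[0.09,-0.9,0],"angular":[0,0,0.3],"claw":-1},{"slide":[0.1,-1,0],"angular":[0,0,0.397],"claw":-1},{"slide":[0.1,-1,0],"angular":[0,0,0.397],"claw":-1}]' > /dev/null
python3 -c "
from h import *
plan([.5112,-.2528,.25],76.3)"
```

```text
t 12.5 pos [ 0.5354 -0.0537  0.2531] F [ 0.71  0.44 -2.82] w 23.8 gf 50.0
slide [-0.102 -0.796  0.014] ang [-0.005 -0.004 -0.018]
```

```bash

python3 -m inch '[{"slide":[-0.02,-0.15,0],"angular":[0,0,0],"claw":-1},{"slide":[-0.04,-0.3,0],"angular":[0,0,0],"claw":-1},{"slide":[-0.06,-0.45,0],"angular":[0,0,-0.018],"claw":-1},{"slide":[-0.08,-0.6,0],"angular":[0,0,-0.018],"claw":-1},{"slide":[-0.1,-0.75,0],"angular":[0,0,-0.018],"claw":-1},{"slide":[-0.102,-0.796,0.014],"angular":[-0.005,-0.004,-0.018],"claw":-1},{"slide":[-0.102,-0.796,0.014],"angular":[-0.005,-0.004,-0.018],"claw":-1},{"slide":[-0.102,-0.796,0.014],"angular":[-0.005,-0.004,-0.018],"claw":-1}]' > /dev/null
python3 - <<'E'
from h import *
np.set_printoptions(precision=4,suppress=True)
plan([.5112,-.2528,.145],76.3)
e=np.array([np.cos(np.radians(76.3)),np.sin(np.radians(76.3))]);nn=np.array([-e[1],e[0]]);mid=np.array([.529,-.180])
F=[ctrl.get_state()["ft_force"]]
for c in("side","scene","wrist"):
    im=ctrl.get_image(c);W=cloud(im,wristT(im) if c=="wrist" else None);save(im,"h_"+c)
    F.append(ctrl.get_state()["ft_force"])
    h=cv2.cvtColor(im["color"],cv2.COLOR_RGB2HSV)
    o=(h[...,0]>3)&(h[...,0]<17)&(h[...,1]>170)&(h[...,2]>60)&(W[...,2]>.2)&(W[...,2]<.3)&(W[...,1]<-.1)&(W[...,0]<.62)
    p=W[o]
    if len(p)>5:
        q=np.stack([(p[:,:2]-mid)@e,(p[:,:2]-mid)@nn],1);print(c,"sled row coords",len(p),q.min(0),q.max(0),p[:,2].min())
    b=(h[...,0]>100)&(h[...,0]<130)&(h[...,1]>120)&(W[...,2]>.115)&(W[...,2]<.14)&(W[...,0]<.62)&(W[...,1]<0)
    n,l,st,_=cv2.connectedComponentsWithStats(b.astype(np.uint8))
    for i in range(1,n):
        if st[i,4]>5:
            p=W[l==i][:,:2]-mid;q=np.stack([p@e,p@nn],1);print(c,"cap",(q.min(0)+q.max(0))/2,W[l==i][:,2].max())
print(np.mean(F,0))
E
```

```text
t 13.3 pos [ 0.5149 -0.2453  0.2503] F [ 0.85  0.19 -1.97] w 23.5 gf 50.0
slide [ 0.008 -0.034  0.421] ang [0.009 0.002 0.022]
side sled row coords 118 [-0.1062 -0.0177] [-0.0207  0.0284] 0.23789644569284873
side cap [-0.0431  0.0064] 0.12477951388590502
side cap [-0.0726  0.0096] 0.12775517896042654
side cap [-0.0107  0.0043] 0.12592679728613299
side cap [0.0181 0.004 ] 0.12817867370209624
side cap [0.0468 0.0025] 0.12571322017484932
side cap [0.0777 0.0045] 0.12692769786656422
scene sled row coords 355 [-0.108 -0.03 ] [-0.0227  0.0206] 0.23922122075378882
scene cap [-0.0753 -0.0038] 0.12945880232031148
scene cap [-0.0452 -0.0023] 0.12866553771340583
scene cap [-0.0156 -0.0044] 0.12916364323980922
scene cap [ 0.0153 -0.0036] 0.1294331875758924
scene cap [ 0.0451 -0.0022] 0.12904559905963475
scene cap [ 0.0745 -0.0033] 0.13052553921409615
wrist sled row coords 3492 [-0.1076 -0.0118] [-0.0252  0.0265] 0.24099171350996604
wrist cap [-0.0761  0.0012] 0.12771306557827627
wrist cap [-0.0463  0.0014] 0.1271053402404172
wrist cap [-0.0164  0.001 ] 0.1271615157658011
wrist cap [ 0.0131 -0.001 ] 0.1270918689221971
wrist cap [ 0.0429 -0.0007] 0.12747605624950392
wrist cap [ 0.0725 -0.0013] 0.1275469270883663
[ 0.1506  0.2511 -2.3374]
```

```bash

python3 -m inch '[{"slide":[0.008,-0.034,0.1],"angular":[0.009,0.002,0.022],"claw":-1},{"slide":[0.008,-0.034,0.22],"angular":[0.009,0.002,0.022],"claw":-1},{"slide":[0.008,-0.034,0.32],"angular":[0.009,0.002,0.022],"claw":-1},{"slide":[0.008,-0.034,0.38],"angular":[0.009,0.002,0.022],"claw":-1},{"slide":[0.008,-0.034,0.4],"angular":[0.009,0.002,0.022],"claw":-1},{"slide":[0.008,-0.034,0.4],"angular":[0.009,0.002,0.022],"claw":-1},{"slide":[0.008,-0.034,0.4],"angular":[0.009,0.002,0.022],"claw":-1}]' > /dev/null
python3 -c "
from h import *
plan([.5112,-.2528,.139],76)"
python3 -m inch '[{"slide":[0,0,0.016],"angular":[0,0,0],"claw":-1},{"slide":[0,0,0.032],"angular":[0,0,0],"claw":-1},{"slide":[0,0,0.032],"angular":[0,0,0],"claw":-1}]'
python3 -m inch '[{"slide":[0,0,0.004],"angular":[0,0,0],"claw":-1},{"slide":[0,0,0.008],"angular":[0,0,0],"claw":-1},{"slide":[0,0,0.008],"angular":[0,0,0],"claw":-1}]'

```

```text
t 14.15 pos [ 0.5117 -0.2557  0.1526] F [-0.18  0.28 -2.47] w 23.8 gf 50.0
slide [0.005 0.011 0.054] ang [-0.005  0.007  0.007]
time: 14.45
position: [0.5104, -0.2555, 0.1427]
tool_rot: [0.378, 3.118, -0.003]
ft_force: [-0.0, -0.1, -3.0]
grip_width: 0.27
grip_force: 50.0
time: 14.75
position: [0.5106, -0.2556, 0.141]
tool_rot: [0.378, 3.118, -0.003]
ft_force: [0.3, -0.1, -1.9]
grip_width: 0.269
grip_force: 50.0
```

```bash

for i in 1; do python3 -m inch '[{"slide":[0.003,0.01,0.006],"angular":[0,0,0],"claw":-1},{"slide":[0.003,0.01,0.006],"angular":[0,0,0],"claw":-1}]' | grep -E "pos|ft"
python3 -m inch '[{"slide":[0,0,0.006],"angular":[0,0,0],"claw":-1},{"slide":[0,0,0.006],"angular":[0,0,0],"claw":-1}]' | grep -E "pos|ft"
python3 -m inch '[{"slide":[0,0,0.004],"angular":[0,0,0],"claw":-1},{"slide":[0,0,0.004],"angular":[0,0,0],"claw":-1}]' | grep -E "pos|ft"; done
```

```text
position: [0.5106, -0.2523, 0.1394]
ft_force: [-0.3, 1.0, -1.3]
position: [0.5107, -0.2529, 0.1382]
ft_force: [0.1, -0.9, -2.1]
position: [0.5107, -0.253, 0.1377]
ft_force: [-1.0, 0.9, 1.5]
```

Contact starts. Continue in ~1 mm steps.

```bash

python3 -m inch '[{"slide":[0,0,0.004],"angular":[0,0,0],"claw":-1},{"slide":[0,0,0.004],"angular":[0,0,0],"claw":-1}]' | grep -E "pos|ft"
python3 -m inch '[{"slide":[0,0,0.004],"angular":[0,0,0],"claw":-1},{"slide":[0,0,0.004],"angular":[0,0,0],"claw":-1}]' | grep -E "pos|ft"
python3 -m inch '[{"slide":[0,0,0.004],"angular":[0,0,0],"claw":-1},{"slide":[0,0,0.004],"angular":[0,0,0],"claw":-1}]' | grep -E "pos|ft"
```

```text
position: [0.511, -0.2529, 0.1373]
ft_force: [-2.0, 0.9, 6.4]
position: [0.511, -0.2529, 0.1367]
ft_force: [-2.2, 2.3, 7.6]
position: [0.5111, -0.2528, 0.1358]
ft_force: [-2.7, 2.4, 8.2]
```

```bash

python3 -m inch '[{"slide":[0,0,0.004],"angular":[0,0,0],"claw":-1},{"slide":[0,0,0.004],"angular":[0,0,0],"claw":-1}]' | grep -E "pos|ft"
python3 -m inch '[{"slide":[0,0,0.004],"angular":[0,0,0],"claw":-1},{"slide":[0,0,0.004],"angular":[0,0,0],"claw":-1}]' | grep -E "pos|ft"
python3 -c "
from h import *
print(ctrl.get_state()['tool_rot']);plan([.5112,-.2528,.139],76)"
```

```text
position: [0.5111, -0.2528, 0.1348]
ft_force: [-2.9, 0.4, 7.8]
position: [0.511, -0.2529, 0.1338]
ft_force: [-3.3, 2.0, 8.1]
[ 0.37766195  3.11652443 -0.00339375]
t 16.35 pos [ 0.511  -0.2529  0.1338] F [-3.32  2.03  8.07] w 23.7 gf 50.0
slide [-0.001  0.    -0.021] ang [-0.004  0.005  0.006]
```

```bash

python3 -m inch '[{"slide":[0,0,0.004],"angular":[0,0,0],"claw":-1},{"slide":[0,0,0.004],"angular":[0,0,0],"claw":-1}]' | grep -E "pos|ft"
python3 -m inch '[{"slide":[0,0,0.002],"angular":[0,0,0],"claw":-1},{"slide":[0,0,0.002],"angular":[0,0,0],"claw":-1}]' | grep -E "pos|ft"
```

```text
position: [0.5113, -0.2529, 0.1331]
ft_force: [-2.2, 2.0, 8.5]
position: [0.5114, -0.2529, 0.133]
ft_force: [-3.2, 2.4, 11.0]
```

```bash

python3 -m inch '[{"slide":[0,0,0.003],"angular":[0,0,0],"claw":-1},{"slide":[0,0,0.003],"angular":[0,0,0],"claw":-1}]' | grep -E "pos|ft"
```

```text
position: [0.5116, -0.2528, 0.1329]
ft_force: [-4.8, 3.1, 13.3]
```

Pressing at ≈15.6 N. Begin sweep towards the free end, feeling the force.

```bash

python3 -m inch '[{"slide":[0,0.015,0.001],"angular":[0,0,0],"claw":-1},{"slide":[0,0.03,0.002],"angular":[0,0,0],"claw":-1}]' | grep -E "pos|ft"
python3 -m inch '[{"slide":[0,0.015,0.001],"angular":[0,0,0],"claw":-1},{"slide":[0,0.03,0.002],"angular":[0,0,0],"claw":-1}]' | grep -E "pos|ft"
```

```text
position: [0.5132, -0.2494, 0.1323]
ft_force: [-2.4, -4.0, 9.9]
position: [0.5157, -0.2424, 0.1322]
ft_force: [-1.0, -4.7, 10.4]
```

```bash

python3 -m inch '[{"slide":[0,0.015,0.002],"angular":[0,0,0],"claw":-1},{"slide":[0,0.03,0.004],"angular":[0,0,0],"claw":-1}]' | grep -E "pos|ft"
python3 -m inch '[{"slide":[0,0.015,0.002],"angular":[0,0,0],"claw":-1},{"slide":[0,0.03,0.004],"angular":[0,0,0],"claw":-1}]' | grep -E "pos|ft"
```

```text
position: [0.5179, -0.2354, 0.1317]
ft_force: [-2.1, -4.3, 14.0]
position: [0.5197, -0.2294, 0.1309]
ft_force: [-2.5, -8.7, 13.6]
```

```bash

python3 -m inch '[{"slide":[0,0.015,0.001],"angular":[0.012,0,0],"claw":-1},{"slide":[0,0.03,0.002],"angular":[0.025,0,0],"claw":-1}]' | grep -E "pos|ft"
python3 -m inch '[{"slide":[0,0.015,0.001],"angular":[0.012,0,0],"claw":-1},{"slide":[0,0.03,0.002],"angular":[0.025,0,0],"claw":-1}]' | grep -E "pos|ft"
```

```text
position: [0.5212, -0.2227, 0.1303]
ft_force: [-2.3, -7.2, 12.0]
position: [0.5238, -0.2134, 0.1299]
ft_force: [-1.7, -3.5, 13.3]
```

```bash

python3 -m inch '[{"slide":[0,0.015,0.0005],"angular":[0.002,0,0],"claw":-1},{"slide":[0,0.03,0.001],"angular":[0.005,0,0],"claw":-1}]' | grep -E "pos|ft"
python3 -m inch '[{"slide":[0,0.015,0.001],"angular":[0.002,0,0],"claw":-1},{"slide":[0,0.03,0.002],"angular":[0.005,0,0],"claw":-1}]' | grep -E "pos|ft"
```

```text
position: [0.5257, -0.2056, 0.1294]
ft_force: [-1.9, -4.8, 12.1]
position: [0.5269, -0.2001, 0.1284]
ft_force: [-1.3, -7.2, 12.1]
```

```bash

python3 -m inch '[{"slide":[0,0.015,0.001],"angular":[0.005,0,0],"claw":-1},{"slide":[0,0.03,0.002],"angular":[0.01,0,0],"claw":-1}]' | grep -E "pos|ft"
python3 -m inch '[{"slide":[0,0.015,0.001],"angular":[0.005,0,0],"claw":-1},{"slide":[0,0.03,0.002],"angular":[0.01,0,0],"claw":-1}]' | grep -E "pos|ft"
python3 -m inch '[{"slide":[0,0.015,0.001],"angular":[0.004,0,0],"claw":-1},{"slide":[0,0.03,0.002],"angular":[0.008,0,0],"claw":-1}]' | grep -E "pos|ft"
```

```text
position: [0.5287, -0.193, 0.1277]
ft_force: [-2.5, -6.7, 12.5]
position: [0.5312, -0.184, 0.1272]
ft_force: [-0.6, -4.4, 13.7]
position: [0.533, -0.1767, 0.1263]
ft_force: [-1.8, -5.3, 12.3]
```

```bash

python3 -m inch '[{"slide":[0.002,0.015,0.001],"angular":[0.003,0,0],"claw":-1},{"slide":[0.003,0.03,0.0025],"angular":[0.006,0,0],"claw":-1}]' | grep -E "pos|ft"
python3 -m inch '[{"slide":[0.002,0.015,0.001],"angular":[0.003,0,0],"claw":-1},{"slide":[0.003,0.03,0.0025],"angular":[0.006,0,0],"claw":-1}]' | grep -E "pos|ft"
python3 -m inch '[{"slide":[0.001,0.015,0.001],"angular":[0.003,0,0],"claw":-1},{"slide":[0.002,0.03,0.0025],"angular":[0.006,0,0],"claw":-1}]' | grep -E "pos|ft"
```

```text
position: [0.5339, -0.1703, 0.1252]
ft_force: [-0.9, -5.7, 13.8]
position: [0.535, -0.163, 0.1244]
ft_force: [-1.9, -5.0, 13.8]
position: [0.5368, -0.1544, 0.1235]
ft_force: [-0.0, -3.5, 14.9]
```

```bash

python3 -m inch '[{"slide":[0.001,0.015,0.0005],"angular":[0.003,0,0],"claw":-1},{"slide":[0.002,0.03,0.001],"angular":[0.006,0,0],"claw":-1}]' | grep -E "pos|ft"
python3 -m inch '[{"slide":[0.001,0.015,0.001],"angular":[0.003,0,0],"claw":-1},{"slide":[0.002,0.03,0.002],"angular":[0.006,0,0],"claw":-1}]' | grep -E "pos|ft"
python3 -m inch '[{"slide":[0.001,0.015,0.001],"angular":[0.003,0,0],"claw":-1},{"slide":[0.002,0.03,0.002],"angular":[0.006,0,0],"claw":-1}]' | grep -E "pos|ft"
```

```text
position: [0.5382, -0.1467, 0.1228]
ft_force: [-0.9, -5.2, 13.9]
position: [0.539, -0.1407, 0.1216]
ft_force: [-1.0, -6.7, 13.4]
position: [0.5403, -0.1336, 0.1206]
ft_force: [-1.4, -6.4, 14.2]
```

```bash

python3 -m inch '[{"slide":[0.001,0.015,0.001],"angular":[0.003,0,0],"claw":-1},{"slide":[0.002,0.03,0.002],"angular":[0.006,0,0],"claw":-1}]' | grep -E "pos|ft"
python3 -m inch '[{"slide":[0.001,0.015,0.001],"angular":[0.003,0,0],"claw":-1},{"slide":[0.002,0.03,0.002],"angular":[0.006,0,0],"claw":-1}]' | grep -E "pos|ft"
python3 -m inch '[{"slide":[0.001,0.015,0.001],"angular":[0.003,0,0],"claw":-1},{"slide":[0.002,0.03,0.0025],"angular":[0.006,0,0],"claw":-1}]' | grep -E "pos|ft"
```

```text
position: [0.542, -0.1248, 0.1198]
ft_force: [-0.8, -3.5, 14.5]
position: [0.5435, -0.1168, 0.1187]
ft_force: [-0.8, -3.7, 14.3]
position: [0.5449, -0.1095, 0.1176]
ft_force: [-1.0, -3.2, 13.9]
```

```bash

python3 -m inch '[{"slide":[0.001,0.015,0.001],"angular":[0.003,0,0],"claw":-1},{"slide":[0.001,0.03,0.003],"angular":[0.006,0,0],"claw":-1},{"slide":[0.001,0.03,0.004],"angular":[0.006,0,0],"claw":-1},{"slide":[0.001,0.03,0.004],"angular":[0.006,0,0],"claw":-1}]' | grep -E "time|pos|ft"
python3 - <<'E'
from h import *
np.set_printoptions(precision=4,suppress=True)
e=np.array([np.cos(np.radians(76)),np.sin(np.radians(76))]);nn=np.array([-e[1],e[0]]);mid=np.array([.529,-.180])
for c in("side","scene"):
    im=ctrl.get_image(c);W=cloud(im);save(im,"i_"+c)
    h=cv2.cvtColor(im["color"],cv2.COLOR_RGB2HSV)
    q=np.stack([(W[...,:2]-mid)@e,(W[...,:2]-mid)@nn],-1)
    on=(np.abs(q[...,1])<.04)&(W[...,2]>.07)&(W[...,2]<.14)
    b=on&(h[...,0]>100)&(h[...,0]<130)&(h[...,1]>120)
    n,l,st,_=cv2.connectedComponentsWithStats(b.astype(np.uint8))
    for i in range(1,n):
        if st[i,4]>4:
            m=l==i;d=q[m][:,0].mean();z=W[m][:,2].max()
            r=on&~b&(np.abs(q[...,0]-d)<.012)&(W[...,2]>.095)&(h[...,1]<60)
            print(c,"cap d",(d+.14).round(3),"ztop",z.round(4),"rack",np.percentile(W[r][:,2],90).round(4) if r.sum() else None, st[i,4])
E
python3 - <<'E'
import cv2,numpy as np
a=cv2.imread('pics/i_side.png');b=cv2.imread('pics/i_scene.png')
cv2.imwrite('pics/i.png',np.hstack([cv2.resize(a[150:250,290:410],(400,333)),cv2.resize(b[150:250,140:260],(400,333))]))
E
```

```text
time: 21.35
position: [0.5466, -0.1014, 0.1162]
ft_force: [0.0, -2.5, 15.1]
side cap d 0.072 ztop 0.1211 rack 0.1099 25
side cap d 0.102 ztop 0.1154 rack 0.1068 27
side cap d 0.132 ztop 0.1136 rack 0.1041 27
side cap d 0.158 ztop 0.1095 rack 0.1034 13
scene cap d 0.07 ztop 0.1203 rack 0.1104 40
scene cap d 0.101 ztop 0.1176 rack 0.1089 37
scene cap d 0.131 ztop 0.1147 rack 0.1069 38
scene cap d 0.16 ztop 0.114 rack 0.1049 39
```

View pics/i.png

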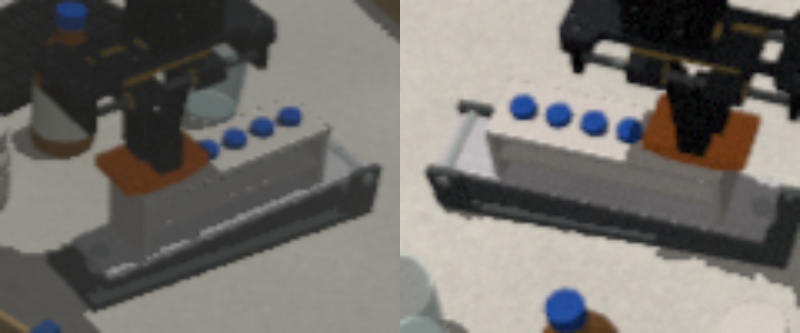

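Picture: sled rests flat on the tilted rack over caps 4–5 (side crop (155,165)), with caps 0–3 visible behind. Cap0 is ambiguous, so I'll average several frames.

```bash

python3 - <<'E'
from h import *
np.set_printoptions(precision=4,suppress=True)
e=np.array([np.cos(np.radians(76)),np.sin(np.radians(76))]);nn=np.array([-e[1],e[0]]);mid=np.array([.529,-.180])
for c in("side","scene"):
    A={}
    for k in range(8):
        im=ctrl.get_image(c);W=cloud(im)
        h=cv2.cvtColor(im["color"],cv2.COLOR_RGB2HSV)
        q=np.stack([(W[...,:2]-mid)@e,(W[...,:2]-mid)@nn],-1)
        b=(np.abs(q[...,1])<.04)&(W[...,2]>.07)&(W[...,2]<.14)&(h[...,0]>100)&(h[...,0]<130)&(h[...,1]>120)
        n,l,st,_=cv2.connectedComponentsWithStats(b.astype(np.uint8))
        for i in range(1,n):
            if st[i,4]>8:
                m=l==i;d=q[m][:,0].mean();j=round((d+.14-.065-.004)/.03)
                z=np.sort(W[m][:,2]);A.setdefault(j,[]).append((z[len(z)//2:].mean(),st[i,4],st[i,3]))
    for j in sorted(A):print(c,j,np.mean(A[j],0))
print(ctrl.get_state()["ft_force"],ctrl.get_state()["time"])
E
```

```text
side 0 [ 0.1155 26.25    5.    ]
side 1 [ 0.1135 27.      5.    ]
side 2 [ 0.1105 26.625   5.    ]
side 3 [ 0.1088 12.875   5.    ]
scene 0 [ 0.1174 40.875   7.    ]
scene 1 [ 0.1151 37.125   6.125 ]
scene 2 [ 0.1127 37.25    7.    ]
scene 3 [ 0.1101 38.75    7.    ]
[-0.2689 -1.9998 15.4321] 22.25
```

Caps 0–3 lie on one straight tilted line, so all are home. Lift off here at the free end, levelling the tool.

```bash

python3 -m inch '[{"slide":[0,0.005,-0.08],"angular":[0,0,0],"claw":-1},{"slide":[0,0.03,-0.2],"angular":[-0.05,0,0],"claw":-1},{"slide":[0,0.06,-0.35],"angular":[-0.1,0,0],"claw":-1},{"slide":[0,0.1,-0.5],"angular":[-0.14,0,0],"claw":-1},{"slide":[0,0.14,-0.58],"angular":[-0.14,0,0],"claw":-1},{"slide":[0,0.14,-0.58],"angular":[-0.14,0,0],"claw":-1},{"slide":[0,0.14,-0.58],"angular":[-0.14,0,0],"claw":-1}]' | grep -E "time|pos|ft"
python3 - <<'E'
from h import *
np.set_printoptions(precision=4,suppress=True)
e=np.array([np.cos(np.radians(76)),np.sin(np.radians(76))]);nn=np.array([-e[1],e[0]]);mid=np.array([.529,-.180])
for c in("side","scene"):
    A={}
    for k in range(4):
        im=ctrl.get_image(c);W=cloud(im)
        h=cv2.cvtColor(im["color"],cv2.COLOR_RGB2HSV)
        q=np.stack([(W[...,:2]-mid)@e,(W[...,:2]-mid)@nn],-1)
        b=(np.abs(q[...,1])<.04)&(W[...,2]>.07)&(W[...,2]<.14)&(h[...,0]>100)&(h[...,0]<130)&(h[...,1]>120)
        n,l,st,_=cv2.connectedComponentsWithStats(b.astype(np.uint8))
        for i in range(1,n):
            if st[i,4]>8:
                m=l==i;d=q[m][:,0].mean();j=round((d+.14-.065-.002)/.03)
                z=np.sort(W[m][:,2]);A.setdefault(j,[]).append((z[len(z)//2:].mean(),st[i,4],st[i,3]))
    for j in sorted(A):print(c,j,np.mean(A[j],0))
plan([.569,.2005,.25],88.3)
E
```

```text
time: 22.95
position: [0.5535, -0.0546, 0.2522]
ft_force: [-0.2, -0.7, -3.4]
side 0 [ 0.1212 22.25    5.    ]
side 1 [ 0.1207 23.75    5.    ]
side 2 [ 0.1205 26.25    5.    ]
side 3 [ 0.1207 25.25    5.    ]
side 4 [ 0.1209 26.5     5.5   ]
side 5 [ 0.1205 27.      5.    ]
scene 0 [ 0.123 37.25   6.5  ]
scene 1 [ 0.1229 40.      7.    ]
scene 2 [ 0.123 41.     7.   ]
scene 3 [ 0.1228 39.      7.    ]
scene 4 [ 0.1225 39.      7.    ]
scene 5 [ 0.1226 38.25    6.5   ]
t 23.35 pos [ 0.5536 -0.0546  0.2527] F [ 0.36 -0.33 -1.68] w 23.7 gf 50.0
slide [0.184 1.005 0.004] ang [-0.012 -0.001 -0.405]
```

All six caps measure level at 0.121, i.e. home. Return the sled to the drawer.

```bash

python3 -m inch '[{"slide":[0.02,0.1,0],"angular":[-0.01,0,0],"claw":-1},{"slide":[0.05,0.26,0],"angular":[-0.012,0,-0.1],"claw":-1},{"slide":[0.08,0.42,0],"angular":[-0.012,0,-0.2],"claw":-1},{"slide":[0.11,0.58,0],"angular":[-0.012,0,-0.3],"claw":-1},{"slide":[0.14,0.74,0],"angular":[-0.012,0,-0.405],"claw":-1},{"slide":[0.17,0.9,0],"angular":[-0.012,0,-0.405],"claw":-1},{"slide":[0.184,1,0.004],"angular":[-0.012,0,-0.405],"claw":-1},{"slide":[0.184,1,0.004],"angular":[-0.012,0,-0.405],"claw":-1},{"slide":[0.184,1,0.004],"angular":[-0.012,0,-0.405],"claw":-1}]' | grep -E "time|pos|ft"
python3 -c "
from h import *
plan([.569,.2005,.05],88.3)"
```

```text
time: 24.25
position: [0.5689, 0.1994, 0.2503]
ft_force: [0.1, -0.9, -1.0]
t 24.25 pos [0.5689 0.1994 0.2503] F [ 0.09 -0.85 -1.02] w 23.2 gf 50.0
slide [-0.001  0.005  0.801] ang [-0.002 -0.     0.003]
```

```bash

python3 -m inch '[{"slide":[0,0.005,0.15],"angular":[0,0,0],"claw":-1},{"slide":[0,0.005,0.3],"angular":[0,0,0],"claw":-1},{"slide":[0,0.005,0.45],"angular":[0,0,0],"claw":-1},{"slide":[0,0.005,0.6],"angular":[0,0,0],"claw":-1},{"slide":[0,0.005,0.72],"angular":[0,0,0],"claw":-1},{"slide":[0,0.005,0.79],"angular":[0,0,0],"claw":-1},{"slide":[0,0.005,0.8],"angular":[0,0,0],"claw":-1},{"slide":[0,0.005,0.8],"angular":[0,0,0],"claw":-1}]' | grep -E "time|pos|ft"
python3 -m inch '[{"slide":[0,0,0.02],"angular":[0,0,0],"claw":-1},{"slide":[0,0,0.04],"angular":[0,0,0],"claw":-1},{"slide":[0,0,0.052],"angular":[0,0,0],"claw":-1},{"slide":[0,0,0.052],"angular":[0,0,0],"claw":-1},{"slide":[0,0,0.052],"angular":[0,0,0],"claw":-1}]' | grep -E "time|pos|ft"
```

```text
time: 25.05
position: [0.5695, 0.199, 0.0509]
ft_force: [0.1, -0.4, -1.1]
time: 25.55
position: [0.5692, 0.2007, 0.0379]
ft_force: [-0.0, 0.9, -2.5]
```

```bash

python3 -m inch '[{"slide":[0,0,0.008],"angular":[0,0,0],"claw":-1},{"slide":[0,0,0.008],"angular":[0,0,0],"claw":-1}]' | grep -E "pos|ft"
python3 -m inch '[{"slide":[0,0,0.004],"angular":[0,0,0],"claw":-1},{"slide":[0,0,0.004],"angular":[0,0,0],"claw":-1}]' | grep -E "pos|ft"
```

```text
position: [0.569, 0.2006, 0.0357]
ft_force: [-0.8, -0.5, -2.4]
position: [0.569, 0.2007, 0.0347]
ft_force: [-0.5, 0.1, -2.2]
```

```bash

python3 -m inch '[{"slide":[0,0,0.004],"angular":[0,0,0],"claw":-1},{"slide":[0,0,0.004],"angular":[0,0,0],"claw":-1}]' | grep -E "pos|ft"
python3 -m inch '[{"slide":[0,0,0.002],"angular":[0,0,0],"claw":-1},{"slide":[0,0,0.002],"angular":[0,0,0],"claw":-1}]' | grep -E "pos|ft"
```

```text
position: [0.5697, 0.2007, 0.0345]
ft_force: [-0.2, -1.2, 2.5]
position: [0.5701, 0.2007, 0.0345]
ft_force: [-0.7, 0.3, 5.0]
```

On the floor. Release, retreat, look.

```bash

python3 -m inch '[{"slide":[0,0,0],"angular":[0,0,0],"claw":0.4},{"slide":[0,0,0],"angular":[0,0,0],"claw":0.4},{"slide":[0,0,0],"angular":[0,0,0],"claw":0.4},{"slide":[0,0,0],"angular":[0,0,0],"claw":0.4},{"slide":[0,0,0],"angular":[0,0,0],"claw":0.4},{"slide":[0,0,-0.1],"angular":[0,0,0],"claw":0.4},{"slide":[0,0,-0.3],"angular":[0,0,0],"claw":0.4},{"slide":[0,0,-0.5],"angular":[0,0,0],"claw":0.4},{"slide":[0,0,-0.7],"angular":[0,0,0],"claw":0.4},{"slide":[0,0,-0.8],"angular":[0,0,0],"claw":0.4}]'
python3 - <<'E'
from h import *
np.set_printoptions(precision=4,suppress=True)
a=[]
for c in("side","scene"):
    im=ctrl.get_image(c);W=cloud(im);a.append(im["color"])
    h=cv2.cvtColor(im["color"],cv2.COLOR_RGB2HSV)
    o=(h[...,0]>3)&(h[...,0]<17)&(h[...,1]>170)&(h[...,2]>60)&(W[...,2]>.025)&(np.abs(W[...,0]-.57)<.08)&(W[...,1]>.1)&(W[...,1]<.3)
    p=W[o];p=p[p[:,2]<.05];print(c,len(p),cv2.minAreaRect(p[:,:2].astype(np.float32)))
    d=p[np.abs(p[:,2]-np.median(p[:,2]))<.005];print(np.linalg.lstsq(np.c_[d[:,:2],np.ones(len(d))],d[:,2],rcond=None)[0],np.median(d[:,2]))
    for q in("bottle","jar","dishes","slidebox","beaker"):
        r=ctrl.outline_of(q,c)
        if r: p=W[r[0]["mask"]];print(q,np.nanmedian(p,0))
cv2.imwrite("pics/j.png",np.vstack([cv2.resize(x,(400,300)) for x in a])[:,:,::-1])
E
```

```text
time: 27.35
position: [0.5707, 0.2016, 0.2388]
tool_rot: [0.046, 3.134, 0.003]
ft_force: [-0.1, 0.4, 0.3]
grip_width: 0.7
grip_force: 0.0
side 281 ((0.5673551559448242, 0.20301322638988495), (0.08723211288452148, 0.05023398995399475), 86.84757995605469)
[0.0243 0.0031 0.024 ] 0.03841991028676495
bottle [ 0.7147 -0.1699  0.073 ]
jar [ 0.6993 -0.0423  0.054 ]
dishes [0.4062 0.3735 0.025 ]
slidebox [0.567  0.4812 0.0315]
beaker [ 0.6649 -0.3247  0.0597]
scene 370 ((0.5713953971862793, 0.20007409155368805), (0.08277105540037155, 0.051735468208789825), 88.44668579101562)
[ 0.0002 -0.001   0.0403] 0.04036270945109832
bottle [ 0.7471 -0.1812  0.0947]
jar [ 0.7309 -0.0553  0.0735]
dishes [0.4275 0.3677 0.0271]
slidebox [0.5892 0.468  0.034 ]
beaker [ 0.6669 -0.3425  0.0554]
```

View pics/j.png

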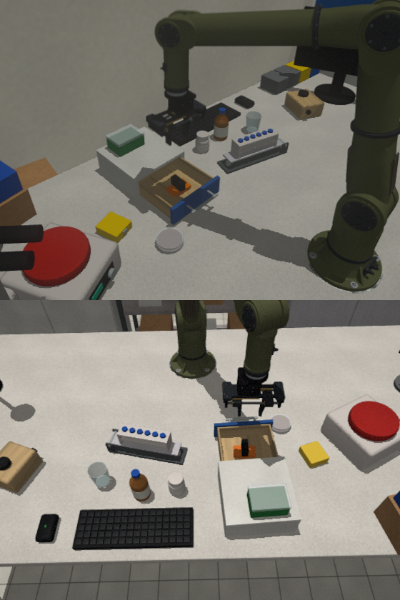

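The sled lies flat in the open drawer (side (180,185), scene (243,450)), the caps are level and the bystanders have not moved. I'm handing in.

```bash
python3 -c "
from bench import ctrl
print(ctrl.close_job())"
```

```text
the job is handed in; nothing more can be done
None
```

The job is handed in: all six caps measured home after one sweep at roughly 12–18 N, the sled lies flat in the open drawer, and the bystanders have not moved; the hand-in call returned no verdict.

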